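# Pack a hub gear and snap the lid of a parts box level

## Task

Put the wooden gear that has a tall hub into the open grey parts box. Then take the white lid by its grip rib from the sloped stand, lay it in the mouth of the box with the rib up, and press it down past the roller catches until it sits fully home and level on the ledge inside. Do not shift or knock over the glue bottle and the tape roll.

Things in the scene. Friction and masses are not known exactly. Their poses are not given: they have to be found in the camera images.
- box: open grey plastic parts box, fixed; origin at the centre of its underside, z up. Mouth inside 127 x 155 mm (local x by y, y the long way), walls 6 mm. Floor 5 mm up, the 8 mm wide ledge for the lid 65 mm up, straight walls end 87 mm up, then a rim flared outwards by 5 mm to 97 mm up. Steel catch brackets on both ends reach 109 mm from the centre
- box_catch (a point): middle of the black sprung roller (20 mm thick, 30 mm long) in the box's end wall at local y +81.5 mm, 78 mm up; its twin is at -81.5 mm. The rollers reach 6 mm into the mouth. A lid laid in rests on them, underside 86 mm up; pressed with about 12 N it pushes them apart, drops 20 mm onto the ledge and is held there
- lid: flat white lid 122 x 150 x 6 mm (local x by y), 0.12 kg, with an upright grip rib on its middle: 14 mm thick (x), 96 mm long (y), top 34 mm above the underside. Origin at the centre of the underside, z out of the ribbed face. It starts on the sloped stand, rib outwards; at the box's yaw (or half a turn from it) it fits the mouth with 2.5 mm to spare all round
- gear: plywood gear 54 mm across and 6 mm thick with a round hub 24 mm across that rises to 36 mm above the underside; origin at the centre of the underside, z up; lies flat on the table, hub up. Two other gears nearby are flat, without hub, and stay out.
- stand: fixed plywood stand 200 mm wide with a board sloping up at 28 degrees (0.489 rad) along its local x, the low edge towards -x (the robot's side) with a lip that stands 9 mm above the board, the high edge about 90 mm up. Origin at the centre of its underside. The lid rests on the board against the lip.
- bottle: white glue bottle with black cap, 46 mm across, 120 mm tall, standing; origin at the centre of its underside. A bystander.
- tape: grey roll of tape, 84 mm across, 48 mm tall, lying flat; origin at the centre of its underside. A bystander.
Mind the look-alikes: they are no part of the job. Of the things that look like the gear, the smallest one is meant. What is shaped like the lid but blue is not meant.

How it is judged:
On the way, in this order (a step that is already met when the one before it is completed fails the run):
1. the hub gear lies in the box (x of gear in the frame of box between -0.064 and 0.064 m and y of gear in the frame of box between -0.078 and 0.078 m and z of gear in the frame of box between 0 and 0.058 m), for 0.2 s.
2. the lid sits home on the box's ledge (z of lid in the frame of box between 0.06 and 0.0685 m and angle between the z axis of lid and the z axis of box, either way round below 0.035 rad and x of lid in the frame of box between -0.007 and 0.007 m and y of lid in the frame of box between -0.007 and 0.007 m), for 0.2 s.
At the end, for the whole second after the job is handed in: The hub gear is inside the box below the lid; the lid, rib up, lies in the box mouth within 7 mm of its centre along each side, its underside no more than 3.5 mm above the ledge, level with the box within 2 degrees, and both are at rest (all of step 1 and all of step 2 and linear speed of lid below 0.02 m/s and linear speed of gear below 0.05 m/s); the robot touches nothing.
It fails at once if the glue bottle is shifted by more than 40 mm or knocked over (distance of bottle from where it was at the start of the episode above 0.04 m or angle between bottle's own z axis and vertical above 0.5 rad).
It fails at once if the tape roll is shifted by more than 40 mm (distance of tape from where it was at the start of the episode above 0.04 m).
It also fails if it takes over 64 s, if anything falls off the work surface, if the arm or the gripper's body presses on something with over 40 N, if the wrist force passes 120 N, or if a joint passes its speed limit or range.

## Robot

A 7-joint arm with a two-finger parallel gripper is mounted at the origin on the work surface. World frame = base frame: x ahead of the robot, y to its left, z up, the work surface at z = 0. Lengths are in m, angles in rad, forces in N, time in s.
With the tool pointing down it reaches from about 0.4 to 0.85 m from the base axis. Payload 10.4 kg.
Tool frame: the origin (TCP) lies at the very end of the fingers, on their centre line; the grasp point (between the pads) lies 19 mm behind it (manip.grip_point_offset is the distance from the TCP to the grasp point, in m); z points along the fingers, y is the line along which they close (so a half turn about z gives the same grasp; the last joint's range is limited). The gripper opens to 85 mm and grips with 20 to 120 N. Pads are 22 mm wide; open, the fingers measure 114 mm over their backs; the gripper's body (76 mm by 85 mm) begins 54 mm behind the grasp point. The pads swing forward as they close: fully open they stand 13 mm farther back than shut.
Start: joints at [1.318, 0.332, -0.065, 1.46, 0.022, 1.35, -0.088], TCP at [0.142, -0.609, 0.231] pointing down, gripper open.
Joint ranges: [-2.6, 2.6], [-0.5, 2.12], [-1.47, 1.34], [0.16, 2.42], [-1.27, 4.41], [0.06, 2.06], [-2.6, 2.6]. Speed limits (rad/s): [2.22, 2.22, 2.79, 2.79, 3.14, 3.14, 3.14].

## Interface

Orientations are given as a unit quaternion [x, y, z, w].
In Python, from workcell import manip gives the robot as it stands. The module is installed in compiled form; this text tells all that it offers.
- The arm moves only by the tool step_arm, never from a script. Its argument "moves" is a list of rows, each a list of 7 numbers: the closure, from 0 (fully open) to 1 (shut), then the shift along the world's x, y, z in mm, then the turn, a rotation vector about the world's x, y, z in rad. In form: [[grip, tx, ty, tz, ax, ay, az], ...]. A call has 1 to 10 rows; each row is the pose to reach, as a shift and turn from the pose commanded when the call began; what a row does not reach only later rows make up. A row lasts 1/10 s, in which the tool goes at most 50 mm and 8.59 degrees, less where a joint would pass 70% of its speed; a pose out of reach is approached as far as the arm can. A call with a gripper value outside its range is refused whole. The fingers move at their own pace and stop on an object; "grip_force" is the grip in N (left out, the last holds). Time passes only in rows, so rows that repeat a pose let the fingers close. It gives the time, the measured TCP pose, the force, the opening and the grip force at its end, in the units of the state.
- manip.get_obs(): the state, without advancing time (a new reading comes with each control period).
- manip.camera(name): name is "scene" or "top"; returns a dict with "image" (384x512x3 uint8, blue, green, red), "K" (3x3 intrinsics, pixels), "dist_coeffs" ([k1, k2, p1, p2, k3] as OpenCV has them; the pictures are not rectified), "rvec" (rotation vector, rad) and "tvec" (3), from world to camera coordinates, as OpenCV has them. Camera axes: x right, y down, z forward; pixel columns grow to the right and rows downward; lengths in m; the calibration is good to about 2 mm. A picture is of the moment at which its call begins. There is no depth.
- manip.hand_in(): hands the job in; it is judged then, once.
The state is a dict: "clock": time; "joint_pos": joint angles; "joint_velocities": joint speeds; "tau": joint torques, N m; "position": TCP position; "ee_rot": TCP orientation; "ft_force": force on the tool from outside, world axes, zero at the start; "torque": the same for the moment, N m; "grip_width": opening from 0.0 (shut) to 1.0 (fully open); "grasp_force": force on a finger pad.
Only numpy, scipy, OpenCV 4.12 (cv2) and the standard library are available. Lean on these libraries where they do the work, as an engineer would, in place of code of your own. Each camera call takes 0.05 s, during which the arm holds its last target. There are 200 camera calls.

## Working session

There is one attempt and no reset: what is moved stays moved. The work goes in short steps, Python scripts to look and compute and a tool call to move; the robot and the scene stay as the last step left them, time stands still between calls to the robot, and variables do not carry over. Pictures are saved under pics/ and viewed, at most 10 in all, crops included, and the job is handed in when it is done.

Besides the shell and the picture viewer there is one more tool, called after "Emit:" in YAML: its name, and indented under it one key for each argument. step_arm: Moves the arm, as the interface text tells. Its arguments: {"type":"object","properties":{"moves":{"type":"array","items":{"type":"array","items":{"type":"number"}}},"grip_force":{"type":"number"}},"required":["moves"]}

```bash
mkdir -p pics; cat > h.py <<'E'
import numpy as np, cv2, pickle
from workcell import manip
def grab(n,tag):
    c=manip.camera(n); cv2.imwrite(f'pics/{tag}.png',c['image']); pickle.dump(c,open(f'pics/{tag}.pkl','wb')); return c
def load(tag): return pickle.load(open(f'pics/{tag}.pkl','rb'))
def ray(c,uv):
    uv=np.float64(uv).reshape(-1,1,2)
    n=cv2.undistortPoints(uv,np.float64(c['K']),np.float64(c['dist_coeffs'])).reshape(-1,2)
    R=cv2.Rodrigues(np.float64(c['rvec']))[0]; t=np.float64(c['tvec']).ravel()
    return -R.T@t, np.c_[n,np.ones(len(n))]@R
def plane(c,uv,z):
    o,d=ray(c,uv); return o+d*((z-o[2])/d[:,2])[:,None]
def tri(c1,u1,c2,u2):
    o1,d1=ray(c1,u1); o2,d2=ray(c2,u2); P=[]
    for a,b in zip(d1,d2):
        s=np.linalg.lstsq(np.c_[a,-b],o2-o1,rcond=None)[0]; P.append((o1+a*s[0]+o2+b*s[1])/2)
    return np.array(P)
def proj(c,P):
    return cv2.projectPoints(np.float64(P).reshape(-1,1,3),np.float64(c['rvec']),np.float64(c['tvec']),np.float64(c['K']),np.float64(c['dist_coeffs']))[0].reshape(-1,2)
E
python3 - <<'E'
from h import *
a=grab('scene','s0');b=grab('top','t0')
for c in(a,b): print(ray(c,[[256,192]]))
o=manip.get_obs();print(o['position'],o['ee_rot'],o['ft_force'],manip.grip_point_offset)
E
```

```text
(array([1.15678095, 0.12016282, 0.79860141]), array([[-0.68933364, -0.09522232, -0.71819408]]))
(array([0.3495125 , 0.0059653 , 1.31955553]), array([[ 0.08630003, -0.02074408, -0.99615221]]))
[ 0.14224511 -0.60825741  0.23057177] [ 9.93407139e-01  1.14637882e-01 -1.21879199e-04 -6.30199367e-04] [ 0.06731346 -0.70967367  0.20267987] 0.0187
```

View pics/s0.png

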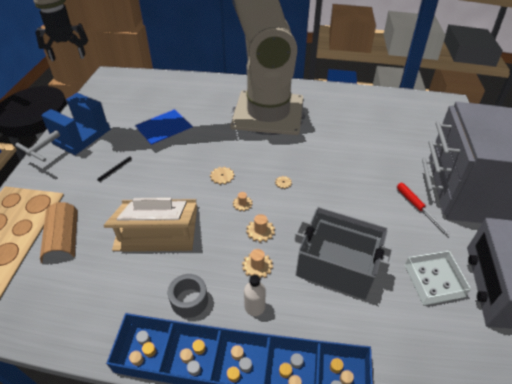

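View pics/t0.png

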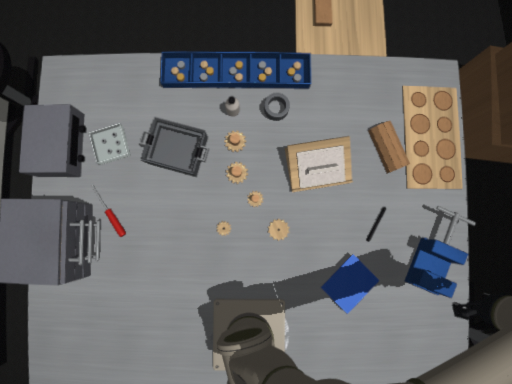

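The top view shows the box at (175,147), stand with white lid at (320,166), bottle at (232,105) and tape at (277,106). Gear candidates in the top view are the hubbed ones at (235,141), (236,172) and (256,199), and the flat ones at (224,228) and (279,230). The hubbed one at (256,199) looks smallest. I'll confirm that in an enlarged crop. The blue plate at (350,283) is the lid's look-alike.

```bash
python3 - <<'E'
from h import *
s=load('s0');t=load('t0')
cv2.imwrite('pics/tc.png',cv2.resize(t['image'][85:245,135:360],None,fx=3.5,fy=3.5,interpolation=cv2.INTER_CUBIC))
cv2.imwrite('pics/sc.png',cv2.resize(s['image'][160:320,90:300],None,fx=3.7,fy=3.7,interpolation=cv2.INTER_CUBIC))
for c,n in((t,'t'),(s,'s')):
    hsv=cv2.cvtColor(c['image'],cv2.COLOR_BGR2HSV)
    m=cv2.inRange(hsv,(8,70,90),(25,255,255))
    k,l,st,ce=cv2.connectedComponentsWithStats(m)
    for i in range(1,k):
        if 60<st[i,4]<900:
            p=plane(c,[ce[i]],.006)[0]; x,y,w,h=st[i,:4]
            e=plane(c,[[x,y+h/2],[x+w,y+h/2]],.006)
            print(n,ce[i].round(1),st[i].tolist(),p.round(4),np.linalg.norm(e[0]-e[1]).round(4))
E
```

```text
t [206.9  67.8] [201, 62, 12, 13, 85] [0.8894 0.149  0.006 ] 0.0412
t [293.6  68.4] [288, 62, 12, 13, 76] [ 0.8902 -0.1487  0.006 ] 0.0414
t [177.7  74. ] [172, 68, 12, 13, 82] [0.8671 0.2487 0.006 ] 0.0414
t [264.5  74.2] [259, 68, 12, 13, 79] [ 0.8676 -0.0487  0.006 ] 0.0411
t [234.7 140.8] [225, 131, 21, 21, 304] [0.6341 0.0503 0.006 ] 0.07
t [236.5 172.3] [226, 162, 22, 21, 306] [0.5281 0.0432 0.006 ] 0.0726
t [254.9 198.5] [248, 191, 15, 15, 162] [ 0.4419 -0.018   0.006 ] 0.0492
t [278.2 229.2] [268, 219, 21, 21, 311] [ 0.342  -0.0945  0.006 ] 0.0687
t [223.3 228. ] [217, 222, 14, 13, 133] [0.3448 0.0847 0.006 ] 0.0457
s [495.7   1.8] [467, 0, 45, 7, 161] [-1.448   1.2578  0.006 ] 0.3561
s [126.9  32.4] [114, 29, 25, 8, 105] [-0.5765 -0.7535  0.006 ] 0.1265
s [131.8  58.3] [117, 42, 22, 26, 98] [-0.3188 -0.6266  0.006 ] 0.1001
s [58.3 82.9] [49, 78, 22, 9, 115] [-0.0926 -0.8566  0.006 ] 0.097
s [  5.6 151. ] [0, 143, 15, 22, 207] [ 0.3302 -0.8239  0.006 ] 0.0551
s [221.7 175.1] [210, 167, 24, 17, 298] [ 0.3429 -0.0932  0.006 ] 0.0698
s [283. 182.] [276, 177, 15, 11, 141] [0.3454
[... 240 characters left out ...]
8.  348.1] [142, 341, 13, 15, 141] [ 0.8701 -0.1412  0.006 ] 0.027
s [198.4 346.2] [193, 340, 12, 14, 130] [ 0.8489 -0.0396  0.006 ] 0.0246
s [237.  352.1] [232, 346, 11, 13, 116] [0.849  0.0407 0.006 ] 0.0223
s [186.1 355.2] [181, 349, 12, 13, 118] [ 0.8714 -0.0598  0.006 ] 0.0244
s [135.6 357.6] [130, 352, 12, 13, 116] [ 0.8938 -0.1602  0.006 ] 0.0247
s [336.3 364.9] [331, 358, 12, 14, 139] [0.8485 0.2415 0.006 ] 0.0242
s [285.2 369.6] [279, 363, 13, 14, 145] [0.871 0.141 0.006] 0.0257
s [232.9 373.4] [227, 367, 13, 14, 142] [0.8931 0.0403 0.006 ] 0.0255
s [346.3 377.2] [341, 371, 12, 13, 130] [0.8709 0.2616 0.006 ] 0.0238
s [294.2 379.9] [289, 376, 12, 8, 85] [0.8888 0.1604 0.006 ] 0.0234
```

View pics/tc.png

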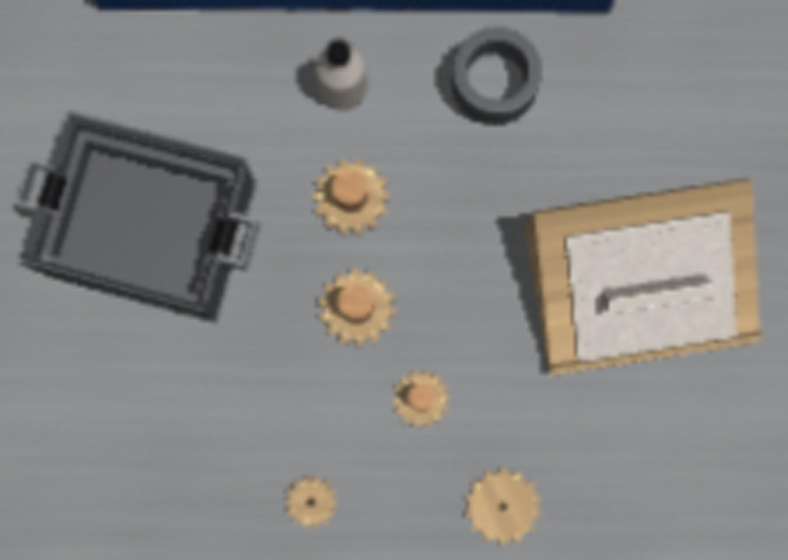

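View pics/sc.png

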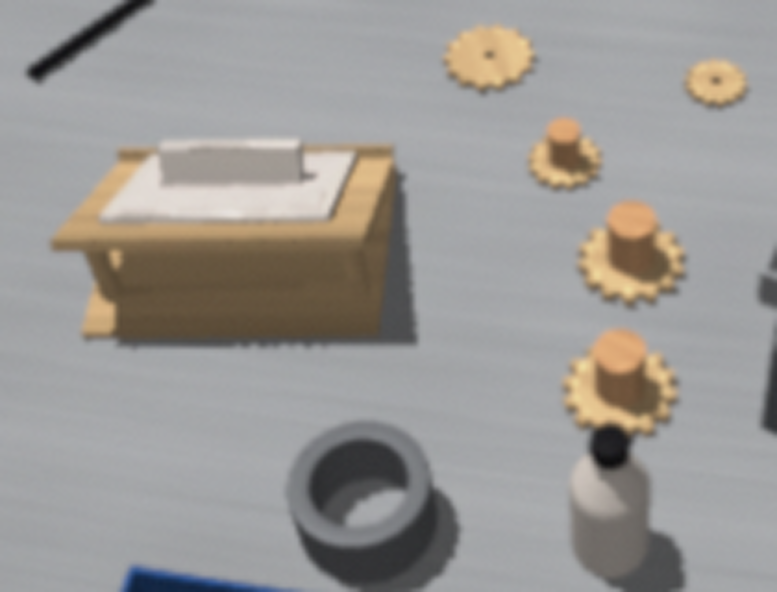

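Confirmed: the hub gear at top (256,199), crop (420,398), is about 50 mm across, against 70 mm for the other two hubbed ones. The other two are flat, so this one is the target. The lid is the white plate with a rib at crop (650,285). Next I'll measure the box and lid.

```bash
python3 - <<'E'
from h import *
s=load('s0');t=load('t0')
def quad(cnt):
    h=cv2.convexHull(cnt)
    for e in np.arange(1,15,.25):
        q=cv2.approxPolyDP(h,e,True)
        if len(q)<=4: break
    q=q.reshape(-1,2).astype(float)
    # refine each side by line fit
    P=cnt.reshape(-1,2).astype(float);L=[]
    for i in range(4):
        a,b=q[i],q[(i+1)%4];d=(b-a)/np.linalg.norm(b-a);r=P-a
        u=r@d;w=abs(r@[-d[1],d[0]])
        k=P[(w<2)&(u>3)&(u<np.linalg.norm(b-a)-3)]
        vx,vy,x,y=cv2.fitLine(np.float32(k),cv2.DIST_HUBER,0,.01,.01).ravel();L.append(np.cross([x,y,1],[x+vx,y+vy,1]))
    c=[np.cross(L[i-1],L[i]) for i in range(4)]
    return np.array([x[:2]/x[2] for x in c])
def white(c,roi):
    x0,y0,x1,y1=roi
    im=cv2.resize(c['image'][y0:y1,x0:x1],None,fx=4,fy=4,interpolation=cv2.INTER_CUBIC)
    h=cv2.cvtColor(im,cv2.COLOR_BGR2HSV); m=cv2.inRange(h,(0,0,150),(180,55,255))
    m=cv2.morphologyEx(m,cv2.MORPH_CLOSE,np.ones((9,9)))
    cn=max(cv2.findContours(m,0,cv2.CHAIN_APPROX_NONE)[0],key=cv2.contourArea)
    return cn,x0,y0
cn,x0,y0=white(t,(285,135,357,195)); q=(quad(cn)+.5)/4-.5+[x0,y0]; print('lid top quad',q.round(1).tolist())
cn,x0,y0=white(s,(108,190,196,230)); q2=(quad(cn)+.5)/4-.5+[x0,y0]; print('lid scene quad',q2.round(1).tolist())
np.save('q.npy',q)
# box
x0,y0,x1,y1=130,110,222,185
im=cv2.resize(t['image'][y0:y1,x0:x1],None,fx=4,fy=4,interpolation=cv2.INTER_CUBIC)
g=cv2.cvtColor(im,cv2.COLOR_BGR2GRAY)
m=cv2.inRange(g,0,85); m=cv2.morphologyEx(m,cv2.MORPH_CLOSE,np.ones((25,25)));m=cv2.morphologyEx(m,cv2.MORPH_OPEN,np.ones((101,101)))
cn=max(cv2.findContours(m,0,cv2.CHAIN_APPROX_NONE)[0],key=cv2.contourArea)
qb=(quad(cn)+.5)/4-.5+[x0,y0]; print('box',qb.round(1).tolist())
P=plane(t,qb,.097);print(P.round(4),P.mean(0), [np.linalg.norm(P[i]-P[i-1]).round(4) for i in range(4)],[np.degrees(np.arctan2(*(P[i]-P[i-1])[[1,0]])).round(1) for i in range(4)])
m=cv2.inRange(g,0,28);k,l,st,ce=cv2.connectedComponentsWithStats(m)
for i in range(1,k):
    if st[i,4]>150: print('blk',(ce[i]/4+[x0,y0]).round(1),st[i,4],plane(t,[ce[i]/4+[x0,y0]],.085).round(4))
d=cv2.resize(s['image'][190:310,280:400],None,fx=4,fy=4,interpolation=cv2.INTER_CUBIC)
cv2.polylines(im,[((qb-[x0,y0])*4).astype(int)],True,(0,0,255),1)
tl=cv2.resize(t['image'][135:195,285:357],None,fx=4,fy=4,interpolation=cv2.INTER_CUBIC);cv2.polylines(tl,[((q-[285,135])*4).astype(int)],True,(0,0,255),1)
sl=cv2.resize(s['image'][190:230,108:196],None,fx=4,fy=4,interpolation=cv2.INTER_CUBIC);cv2.polylines(sl,[((q2-[108,190])*4).astype(int)],True,(0,0,255),1)
out=np.zeros((560,800,3),np.uint8)
out[:300,:368]=im;out[:240,368:656]=tl;out[300:460,:352]=sl
out[245:545,368:668]=cv2.resize(d,(300,300));cv2.imwrite('pics/m1.png',out)
E
```

```text
lid top quad [[343.0, 145.0], [345.2, 183.4], [299.7, 187.6], [296.8, 151.9]]
lid scene quad [[195.4, 189.2], [195.4, 119.1], [178.1, 219.4], [105.7, 219.4]]Traceback (most recent call last):
  File "<stdin>", line 33, in <module>
ValueError: max() iterable argument is empty
```

```bash
python3 - <<'E'
from h import *
s=load('s0');t=load('t0')
x0,y0,x1,y1=130,110,222,185
im=cv2.resize(t['image'][y0:y1,x0:x1],None,fx=4,fy=4,interpolation=cv2.INTER_CUBIC)
g=cv2.cvtColor(im,cv2.COLOR_BGR2GRAY)
m=cv2.inRange(g,0,95)
m[:, :16]=0
cn=max(cv2.findContours(m,0,cv2.CHAIN_APPROX_NONE)[0],key=cv2.contourArea)
f=np.zeros_like(m);cv2.drawContours(f,[cn],-1,255,-1)
f=cv2.morphologyEx(f,cv2.MORPH_OPEN,cv2.getStructuringElement(2,(91,91)))
cn=max(cv2.findContours(f,0,cv2.CHAIN_APPROX_NONE)[0],key=cv2.contourArea)
r=cv2.minAreaRect(cn);print(r)
qb=(cv2.boxPoints(r)+.5)/4-.5+[x0,y0];P=plane(t,qb,.097);print(P.round(4).tolist(),P.mean(0),[np.linalg.norm(P[i]-P[i-1]).round(4) for i in range(4)],[np.degrees(np.arctan2(*(P[i]-P[i-1])[[1,0]])).round(1) for i in range(4)])
m=cv2.inRange(g,0,30);k,l,st,ce=cv2.connectedComponentsWithStats(m)
for i in range(1,k):
    if st[i,4]>80: print('blk',(ce[i]/4+[x0,y0]).round(1),st[i,4],plane(t,[ce[i]/4+[x0,y0]],.085).round(4))
im2=cv2.resize(im,None,fx=1,fy=1);cv2.drawContours(im2,[cv2.boxPoints(r).astype(int)],-1,(0,0,255),1)
q=np.load('q.npy')
tl=cv2.resize(t['image'][135:195,285:357],None,fx=4,fy=4,interpolation=cv2.INTER_CUBIC);cv2.polylines(tl,[((q-[285,135]+.5)*4).astype(int)],True,(0,0,255),1)
sl=cv2.resize(s['image'][190:230,108:200],None,fx=4.6,fy=4.6,interpolation=cv2.INTER_CUBIC)
d=cv2.resize(s['image'][200:300,290:390],(290,290),interpolation=cv2.INTER_CUBIC)
out=np.zeros((560,800,3),np.uint8)
out[:300,:368]=im2;out[:240,368:656]=tl;out[310:310+sl.shape[0],:sl.shape[1]]=sl;out[250:540,440:730]=d
cv2.imwrite('pics/m1.png',out)
E
```

```text
((173.04302978515625, 146.04818725585938), (223.3921356201172, 188.93862915039062), 14.534454345703125)
[[0.5463, 0.3412, 0.097], [0.6921, 0.3093, 0.097], [0.6472, 0.1376, 0.097], [0.5034, 0.1713, 0.097]] [0.59725463 0.23985447 0.097     ] [np.float64(0.1752), np.float64(0.1492), np.float64(0.1775), np.float64(0.1477)] [np.float64(75.8), np.float64(-12.3), np.float64(-104.7), np.float64(166.8)]
blk [148.5 139. ] 146 [[0.6218 0.3198 0.085 ]]
blk [151.3 140. ] 242 [[0.6185 0.311  0.085 ]]
blk [197.1 152.3] 329 [[0.5797 0.1647 0.085 ]]
blk [200.4 152.4] 140 [[0.5792 0.1544 0.085 ]]
```

View pics/m1.png

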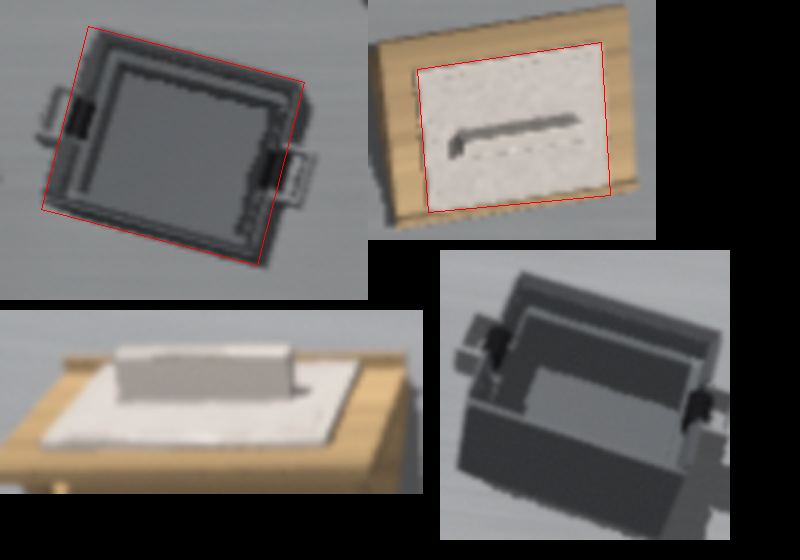

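The box rim fit matches 177 x 149 mm, with the rollers at crop (80,118) and (268,170). The lid outline fits in the top view. In the scene view its high corners are at about (117,219) and (179.5,219), and a low corner is at (186,201).

```bash
python3 - <<'E'
from h import *
s=load('s0');t=load('t0')
q=np.load('q.npy')
A=q[[0,3,2,1]]
B=np.array([[117.1,218.9],[179.5,219.3],[186.3,201.3],[131.9,202]])
P=tri(t,A,s,B);print(P.round(4))
pc=proj(s,P);print((pc-B).round(1).tolist())
# slope plane fit: known 28deg, normal yaw from top edge
e=P[0]-P[1];print('len',np.linalg.norm(e),'sideR',np.linalg.norm(P[2]-P[1]), 'slope',np.degrees(np.arcsin((P[1]-P[2])[2]/np.linalg.norm(P[1]-P[2]))))
for it in range(1):
  z0=P[:3,2]
  c=(P[0]+P[2])/2
  for yaw in [0]:
    pass
# plane through c with 28deg slope, yaw iterated
yaw=0
for i in range(6):
    n=np.array([-np.sin(.489)*np.cos(yaw),-np.sin(.489)*np.sin(yaw),np.cos(.489)])
    o,d=ray(t,A); Q=o+d*(((c-o)@n)/(d@n))[:,None]
    v=(Q[1]-Q[0]+Q[2]-Q[3]); yaw=np.arctan2(-v[0],v[1])
print(Q.round(4),'yaw',np.degrees(yaw),'centre',Q.mean(0),[np.linalg.norm(Q[i]-Q[i-1]).round(4) for i in range(4)])
# rib ends in scene crop: top edge (117,347),(292,347) left bottom (117,400) right bottom(292,402)
E
```

```text
[[ 0.6068 -0.2925  0.0828]
 [ 0.5833 -0.1448  0.0803]
 [ 0.4767 -0.1618  0.0264]
 [ 0.4921 -0.3134  0.0161]]
[[-0.8, -0.0], [-1.2, -0.0], [-0.4, -0.0], [-0.8, -0.1]]
len 0.1495097016908474 sideR 0.12065405001183947 slope 26.531428616107593
[[ 0.6071 -0.2939  0.0846]
 [ 0.5837 -0.1473  0.0822]
 [ 0.4771 -0.1631  0.0249]
 [ 0.4921 -0.314   0.0225]] yaw 7.365583064934798 centre [ 0.54000109 -0.22955902  0.0535265 ] [np.float64(0.1322), np.float64(0.1485), np.float64(0.122), np.float64(0.1517)]
```

Emit:
step_arm:
  moves:
    - [0,30,50,30,0,0,0]
    - [0,60,100,30,0,0,0]
    - [0,90,150,30,0,0,0]
    - [0,115,195,30,0,0,0]
    - [0,140,240,30,0,0,0]
    - [0,165,285,30,0,0,0]
    - [0,190,330,30,0,0,0]
    - [0,215,375,30,0,0,0]

```text
clock: 0.9
position: [0.3393, -0.2649, 0.2612]
ee_rot: [0.993, 0.115, -0.0, 0.0]
ft_force: [1.7, -0.1, -0.4]
grip_width: 1.002
grasp_force: 0.0
```

Emit:
step_arm:
  moves:
    - [0.3,17,43,-20,0,0,-0.12]
    - [0.3,34,86,-50,0,0,-0.24]
    - [0.3,51,130,-80,0,0,-0.36]
    - [0.3,68,173,-110,0,0,-0.483]
    - [0.3,84,216,-140,0,0,-0.483]
    - [0.3,84,216,-170,0,0,-0.483]
    - [0.3,84,216,-180,0,0,-0.483]
    - [0.3,84,216,-180,0,0,-0.483]

```text
clock: 1.7
position: [0.4214, -0.0505, 0.0798]
ee_rot: [0.992, -0.126, -0.002, -0.0]
ft_force: [0.2, -0.3, -0.3]
grip_width: 0.701
grasp_force: 0.0
```

```bash
python3 - <<'E'
from h import *
o=manip.get_obs();print(o['position'],o['ee_rot'],o['joint_pos'])
c=grab('scene','s1');print(proj(c,[o['position'],[.4413,-.0177,.036]]))
cv2.imwrite('pics/s1c.png',cv2.resize(c['image'][110:250,160:340],None,fx=4,fy=4,interpolation=cv2.INTER_CUBIC))
E
```

```text
[ 0.42143569 -0.05049421  0.07983275] [ 9.92080861e-01 -1.25584710e-01 -1.96104878e-03 -4.46718880e-04] [ 0.73860075  0.1071202  -0.74379415  2.10082691  0.08634553  0.96732747
 -1.87431641]
[[230.01247752 176.69733954]
 [241.4423536  194.96325793]]
```

View pics/s1c.png

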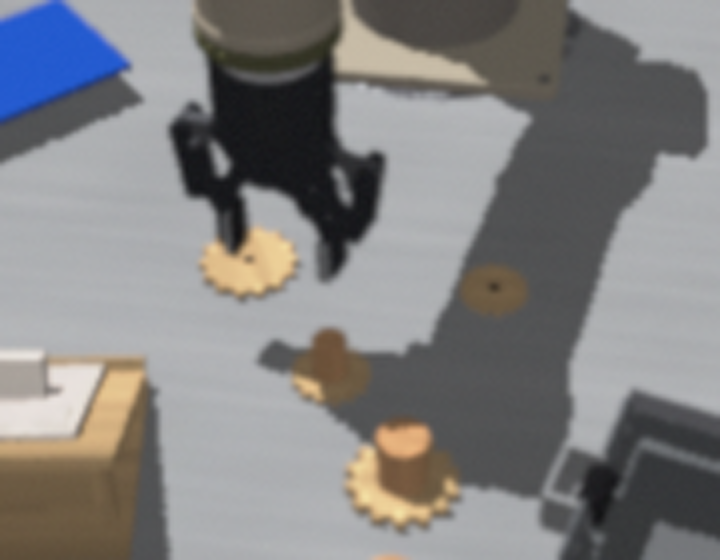

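The crop shows the gripper behind the target gear, whose hub top is at about (330,335), within a pixel of the prediction. Next I'll settle, check and descend.

Emit:
step_arm:
  moves:
    - [0.3,0,0,0,0,0,0]
    - [0.3,0,0,0,0,0,0]

```text
clock: 1.95
position: [0.4236, -0.052, 0.0826]
ee_rot: [0.992, -0.127, 0.001, 0.0]
ft_force: [0.6, -0.1, -0.4]
grip_width: 0.701
grasp_force: 0.0
```

Emit:
step_arm:
  moves:
    - [0.3,9,17,0,0,0,0]
    - [0.3,18,34,-10,0,0,0]
    - [0.3,18,34,-35,0,0,0]
    - [0.3,18,34,-60,0,0,0]
    - [0.3,18,34,-70,0,0,0]
    - [0.3,18,34,-70,0,0,0]
    - [0.3,18,34,-70,0,0,0]

```text
clock: 2.65
position: [0.4416, -0.0172, 0.0124]
ee_rot: [0.992, -0.127, 0.001, 0.0]
ft_force: [0.0, 0.7, 0.2]
grip_width: 0.699
grasp_force: 0.0
```

Emit:
step_arm:
  grip_force: 40
  moves:
    - [1,0,0,0,0,0,0]
    - [1,0,0,0,0,0,0]
    - [1,0,0,0,0,0,0]
    - [1,0,0,0,0,0,0]
    - [1,0,0,0,0,0,0]
    - [1,0,0,40,0,0,0]
    - [1,0,0,90,0,0,0]
    - [1,0,0,140,0,0,0]
    - [1,0,0,160,0,0,0]

```text
clock: 3.55
position: [0.4426, -0.0166, 0.176]
ee_rot: [0.992, -0.126, 0.003, 0.0]
ft_force: [1.5, 0.1, -0.3]
grip_width: 0.263
grasp_force: 39.5
```

Emit:
step_arm:
  moves:
    - [1,16,26,0,0,0,0]
    - [1,34,56,0,0,0,0]
    - [1,52,86,0,0,0,0]
    - [1,70,116,0,0,0,0]
    - [1,88,146,0,0,0,0]
    - [1,106,176,0,0,0,0]
    - [1,124,206,0,0,0,0]
    - [1,142,236,0,0,0,0]
    - [1,155,256,0,0,0,0]
    - [1,155,256,0,0,0,0]

```text
clock: 4.55
position: [0.5958, 0.2426, 0.171]
ee_rot: [0.992, -0.125, -0.001, -0.001]
ft_force: [-1.8, -0.4, -1.2]
grip_width: 0.265
grasp_force: 39.6
```

Emit:
step_arm:
  moves:
    - [1,2,-3,-30,0,0,0]
    - [1,2,-3,-60,0,0,0]
    - [1,2,-3,-95,0,0,0]
    - [1,2,-3,-130,0,0,0]
    - [1,2,-3,-146,0,0,0]
    - [1,2,-3,-146,0,0,0]
    - [1,2,-3,-146,0,0,0]
    - [0.45,2,-3,-146,0,0,0]
    - [0.45,2,-3,-146,0,0,0]
    - [0.45,2,-3,-146,0,0,0]

```text
clock: 5.55
position: [0.5985, 0.2363, 0.0264]
ee_rot: [0.992, -0.126, 0.001, -0.0]
ft_force: [-0.6, 0.2, 0.3]
grip_width: 0.55
grasp_force: 0.0
```

Emit:
step_arm:
  moves:
    - [0.45,0,0,40,0,0,0]
    - [0.45,0,0,90,0,0,0]
    - [0.45,0,0,140,0,0,0]
    - [0.45,0,0,180,0,0,0]
    - [0.45,0,0,180,0,0,0]

```text
clock: 6.05
position: [0.6, 0.2379, 0.2126]
ee_rot: [0.992, -0.126, 0.004, -0.002]
ft_force: [0.7, 0.3, -0.3]
grip_width: 0.549
grasp_force: 0.0
```

```bash
python3 - <<'E'
from h import *
a=grab('scene','s2');o=manip.get_obs();print(o['position'],o['joint_pos'].round(2))
hsv=cv2.cvtColor(a['image'],cv2.COLOR_BGR2HSV)[200:300,290:390]
m=cv2.inRange(hsv,(5,60,50),(25,255,255));k,l,st,ce=cv2.connectedComponentsWithStats(m)
print([(ce[i]+[290,200],st[i,4]) for i in range(1,k) if st[i,4]>20])
print(proj(a,[[.598,.239,.041]]))
E
```

```text
[0.59908762 0.23708477 0.20904841] [ 0.1   0.49 -0.77  1.41  0.34  1.37 -2.49]
[(array([337.66386555, 257.21428571]), np.int32(238))]
[[338.92097943 253.09167217]]
```

Emit:
step_arm:
  moves:
    - [0.2,-7,-32,0,0,0,0.14]
    - [0.2,-14,-64,0,0,0,0.28]
    - [0.2,-21,-96,0,0,0,0.42]
    - [0.2,-28,-128,0,0,0,0.56]
    - [0.2,-35,-160,0,0,0,0.7]
    - [0.2,-42,-192,0,0,0,0.84]
    - [0.2,-49,-224,0,0,0,0.98]
    - [0.2,-56,-256,0,0,0,1.12]
    - [0.2,-63,-288,0,0,0,1.26]
    - [0.2,-70,-320,0,0,0,1.4]

```text
clock: 7.1
position: [0.5269, -0.0853, 0.2044]
ee_rot: [0.839, 0.545, -0.0, -0.0]
ft_force: [0.9, -0.1, 0.5]
grip_width: 0.799
grasp_force: 0.0
```

Emit:
step_arm:
  moves:
    - [0.2,-6,-32,0,0,0,0.14]
    - [0.2,-12,-64,0,0,0,0.28]
    - [0.2,-18,-96,0,0,0,0.42]
    - [0.2,-24,-128,0,0,0,0.56]
    - [0.2,-28,-151,0,0,0,0.581]
    - [0.2,-28,-151,0,0,0,0.581]
    - [0.2,-28,-151,0,0,0,0.581]

```text
clock: 7.8
position: [0.4994, -0.2348, 0.2045]
ee_rot: [0.65, 0.76, 0.0, -0.001]
ft_force: [0.2, -0.1, 0.3]
grip_width: 0.802
grasp_force: 0.0
```

```bash
cat >> h.py <<'E'
from scipy.spatial.transform import Rotation as Ro
def goto(p,R):
    o=manip.get_obs(); print('now',o['position'].round(4),o['joint_pos'].round(2),o['ft_force'].round(1),o['grip_width'])
    print('shift mm',((np.array(p)-o['position'])*1e3).round(1),'turn',(R*Ro.from_quat(o['ee_rot']).inv()).as_rotvec().round(3))
def down(yaw): # tool down, tool y heading yaw
    y=np.array([np.cos(yaw),np.sin(yaw),0]);z=np.array([0,0,-1.]);return Ro.from_matrix(np.c_[np.cross(y,z),y,z])
E
python3 - <<'E'
from h import *
R=down(np.radians(9))
R2=Ro.from_rotvec([.0765,-.483,0])*R; print(R2.as_matrix().round(3))
n=-R2.as_matrix()[:,2]; c=np.array([.5415,-.2278,.0545])
goto(c+n*.084,R); goto(c+n*.084,R2); goto(c+n*.004,R2)
E
```

```text
[[-0.156  0.872  0.464]
 [ 0.988  0.138  0.073]
 [ 0.     0.47  -0.883]]
now [ 0.4994 -0.2348  0.2045] [ 1.18  0.34 -0.99  1.65  0.29  1.31  0.3 ] [ 0.2 -0.1  0.3] 0.8019968417443338
shift mm [  3.1   0.8 -75.9] turn [-0.001 -0.001  0.001]
now [ 0.4994 -0.2348  0.2045] [ 1.18  0.34 -0.99  1.65  0.29  1.31  0.3 ] [ 0.2 -0.1  0.3] 0.8019968417443338
shift mm [  3.1   0.8 -75.9] turn [ 0.075 -0.484  0.001]
now [ 0.4994 -0.2348  0.2045] [ 1.18  0.34 -0.99  1.65  0.29  1.31  0.3 ] [ 0.2 -0.1  0.3] 0.8019968417443338
shift mm [  40.2    6.7 -146.5] turn [ 0.075 -0.484  0.001]
```

Emit:
step_arm:
  moves:
    - [0.2,1,0,-10,0.019,-0.12,0]
    - [0.2,2,0,-25,0.038,-0.24,0]
    - [0.2,3,1,-45,0.057,-0.36,0]
    - [0.2,3,1,-60,0.075,-0.484,0]
    - [0.2,3,1,-76,0.075,-0.484,0]
    - [0.2,3,1,-76,0.075,-0.484,0]
    - [0.2,3,1,-76,0.075,-0.484,0]

```text
clock: 8.5
position: [0.5038, -0.2323, 0.1299]
ee_rot: [0.629, 0.738, 0.184, 0.158]
ft_force: [1.6, -0.1, 0.9]
grip_width: 0.798
grasp_force: 0.0
```

```bash
python3 - <<'E'
from h import *
R2=Ro.from_rotvec([.0765,-.483,0])*down(np.radians(9))
n=-R2.as_matrix()[:,2]; c=np.array([.5415,-.2278,.0545])
goto(c+n*.004,R2)
a=grab('scene','s3'); b=grab('top','t3')
o=np.zeros((480,800,3),np.uint8)
x=cv2.resize(a['image'][120:260,90:230],(460,460),interpolation=cv2.INTER_CUBIC)
y=cv2.resize(b['image'][120:220,270:370],(340,340),interpolation=cv2.INTER_CUBIC)
for im,cam,off,k in((x,a,(90,120),460/140),(y,b,(270,120),3.4)):
    for p in (c+n*.004,c+n*.028): cv2.circle(im,tuple(int(v) for v in ((proj(cam,p)[0]-off+.5)*k)),3,(0,0,255),1)
o[:460,:460]=x;o[:340,460:]=y;cv2.imwrite('pics/m3.png',o)
E
```

```text
now [ 0.5038 -0.2323  0.1299] [ 1.66  0.19 -1.17  2.07 -0.22  0.62  0.84] [ 1.6 -0.1  0.9] 0.7980544742904369
shift mm [ 35.9   4.2 -71.9] turn [ 0.001  0.001 -0.002]
```

View pics/m3.png

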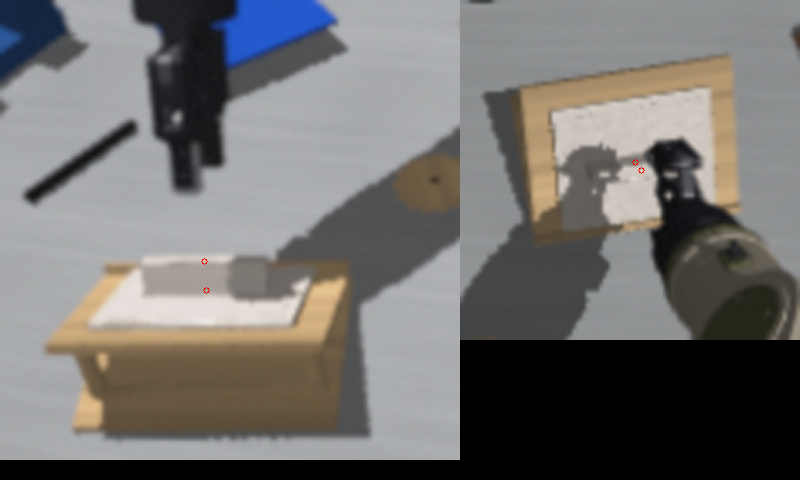

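The projected grasp point and rib top sit on the middle of the rib (scene crop (205,261), with the rib spanning 142–268). I'll descend along the board normal and grip.

Emit:
step_arm:
  grip_force: 80
  moves:
    - [0.2,10,1,-20,0,0,0]
    - [0.2,20,2,-40,0,0,0]
    - [0.2,28,3,-56,0,0,0]
    - [0.2,33,4,-66,0,0,0]
    - [0.2,36,4,-72,0,0,0]
    - [0.2,36,4,-72,0,0,0]
    - [0.2,36,4,-72,0,0,0]

```text
clock: 9.3
position: [0.5395, -0.2296, 0.0581]
ee_rot: [0.63, 0.738, 0.184, 0.158]
ft_force: [-0.3, 0.0, 0.2]
grip_width: 0.793
grasp_force: 0.0
```

```bash
python3 - <<'E'
from h import *
R2=Ro.from_rotvec([.0765,-.483,0])*down(np.radians(9))
n=-R2.as_matrix()[:,2]; c=np.array([.5415,-.2278,.0545])
goto(c+n*.004,R2)
E
```

```text
now [ 0.5395 -0.2296  0.0581] [ 1.36  0.38 -0.96  2.06  0.04  0.45  0.63] [-0.3  0.   0.2] 0.7927836041387721
shift mm [ 0.1  1.5 -0.1] turn [ 0.002  0.002 -0.001]
```

Emit:
step_arm:
  moves:
    - [1,0,0,0,0,0,0]
    - [1,0,0,0,0,0,0]
    - [1,0,0,0,0,0,0]
    - [1,0,0,0,0,0,0]
    - [1,0,0,0,0,0,0]
    - [1,0,0,0,0,0,0]

```text
clock: 9.9
position: [0.5397, -0.2303, 0.0584]
ee_rot: [0.63, 0.738, 0.184, 0.159]
ft_force: [-1.3, 1.3, 8.1]
grip_width: 0.143
grasp_force: 78.3
```

Emit:
step_arm:
  moves:
    - [1,-7,-1,15,0,0,0]
    - [1,-16,-2,38,0,0,0]
    - [1,-24,-3,70,0,0,0]
    - [1,-24,-3,105,0,0,0]
    - [1,-24,-3,140,0,0,0]
    - [1,-24,-3,175,0,0,0]
    - [1,-24,-3,190,0,0,0]
    - [1,-24,-3,190,0,0,0]

```text
clock: 10.7
position: [0.5154, -0.2338, 0.249]
ee_rot: [0.63, 0.738, 0.183, 0.16]
ft_force: [0.3, -0.3, -1.2]
grip_width: 0.153
grasp_force: 79.9
```

```bash
python3 - <<'E'
from h import *
goto([.515,-.2326,.25],down(np.radians(9)))
goto([.515,-.2326,.25],down(np.radians(-14.5)))
E
```

```text
now [ 0.5154 -0.2338  0.249 ] [ 1.84 -0.04 -1.26  1.91 -0.45  0.92  0.95] [ 0.3 -0.3 -1.2] 0.15251468452747563
shift mm [-0.4  1.2  1. ] turn [-0.071  0.485 -0.   ]
now [ 0.5154 -0.2338  0.249 ] [ 1.84 -0.04 -1.26  1.91 -0.45  0.92  0.95] [ 0.3 -0.3 -1.2] 0.15251468452747563
shift mm [-0.4  1.2  1. ] turn [ 0.03   0.493 -0.402]
```

Emit:
step_arm:
  moves:
    - [1,0,0,0,0.007,0.11,-0.09]
    - [1,0,0,0,0.015,0.22,-0.18]
    - [1,0,0,0,0.022,0.33,-0.27]
    - [1,0,0,0,0.03,0.44,-0.36]
    - [1,0,0,0,0.03,0.493,-0.402]
    - [1,6,34,0,0.03,0.493,-0.402]
    - [1,12,68,0,0.03,0.493,-0.402]
    - [1,18,102,0,0.03,0.493,-0.402]
    - [1,24,136,0,0.03,0.493,-0.402]
    - [1,30,170,0,0.03,0.493,-0.402]

```text
clock: 11.7
position: [0.5446, -0.0613, 0.2453]
ee_rot: [0.791, 0.612, 0.001, -0.002]
ft_force: [0.8, -0.4, -1.4]
grip_width: 0.147
grasp_force: 79.8
```

```bash
python3 - <<'E'
from h import *
goto([.598,.239,.2],down(np.radians(-14.5)))
E
```

```text
now [ 0.5446 -0.0613  0.2453] [ 0.97  0.35 -1.15  1.6   0.32  1.4  -0.46] [ 0.8 -0.4 -1.4] 0.1469621253060867
shift mm [ 53.4 300.3 -45.3] turn [-0.005 -0.001  0.001]
```

Emit:
step_arm:
  moves:
    - [1,6,34,0,0,0,0]
    - [1,12,68,0,0,0,0]
    - [1,18,102,-5,0,0,0]
    - [1,24,136,-10,0,0,0]
    - [1,30,170,-20,0,0,0]
    - [1,36,204,-30,0,0,0]
    - [1,42,238,-40,0,0,0]
    - [1,48,272,-45,0,0,0]
    - [1,53,300,-45,0,0,0]
    - [1,53,300,-45,0,0,0]

```text
clock: 12.7
position: [0.5958, 0.2425, 0.1996]
ee_rot: [0.789, 0.615, 0.001, -0.003]
ft_force: [-0.2, -0.1, -1.5]
grip_width: 0.15
grasp_force: 79.8
```

Emit:
step_arm:
  moves:
    - [1,0,0,0,0,0,0]

```text
clock: 12.8
position: [0.5971, 0.2381, 0.2002]
ee_rot: [0.79, 0.613, 0.001, -0.002]
ft_force: [0.6, -1.0, -0.8]
grip_width: 0.147
grasp_force: 79.8
```

```bash
python3 - <<'E'
from h import *
goto([.598,.239,.13],down(np.radians(-14.5)))
o=manip.get_obs();p=o['position'];R=Ro.from_quat(o['ee_rot']).as_matrix();print(np.degrees(np.arctan2(R[1,1],R[0,1])))
a=grab('scene','s4'); b=grab('top','t4')
ex=R[:,1];ey=np.cross(-R[:,2],ex)
tf=p+R[:,2]*.004
C=np.array([tf+sx*.061*ex+sy*.075*ey for sx,sy in((1,1),(1,-1),(-1,-1),(-1,1))])
im=[]
for cam,(x0,y0,x1,y1),S in((a,(270,120,410,290),3),(b,(110,90,230,200),3.3)):
    i=cv2.resize(cam['image'][y0:y1,x0:x1],None,fx=S,fy=S,interpolation=cv2.INTER_CUBIC)
    u=(proj(cam,C)-[x0,y0]+.5)*S; cv2.polylines(i,[u.astype(int)],True,(0,0,255),1);print(proj(cam,C).round(1).tolist());im.append(i)
h=max(i.shape[0] for i in im);out=np.hstack([cv2.copyMakeBorder(i,0,h-i.shape[0],0,0,0) for i in im]);print(out.shape);cv2.imwrite('pics/m4.png',out)
E
```

```text
now [0.5971 0.2381 0.2002] [ 0.27  0.61 -1.05  1.41  0.52  1.42 -1.03] [ 0.6 -1.  -0.8] 0.1474434370736677
shift mm [  0.9   0.9 -70.2] turn [-0.004 -0.002 -0.001]
-14.432505210941477
[[381.1, 241.6], [306.5, 218.9], [323.2, 179.5], [391.3, 198.6]]
[[148.2, 112.7], [197.8, 125.4], [186.2, 166.0], [136.1, 152.9]]
(510, 816, 3)
```

View pics/m4.png

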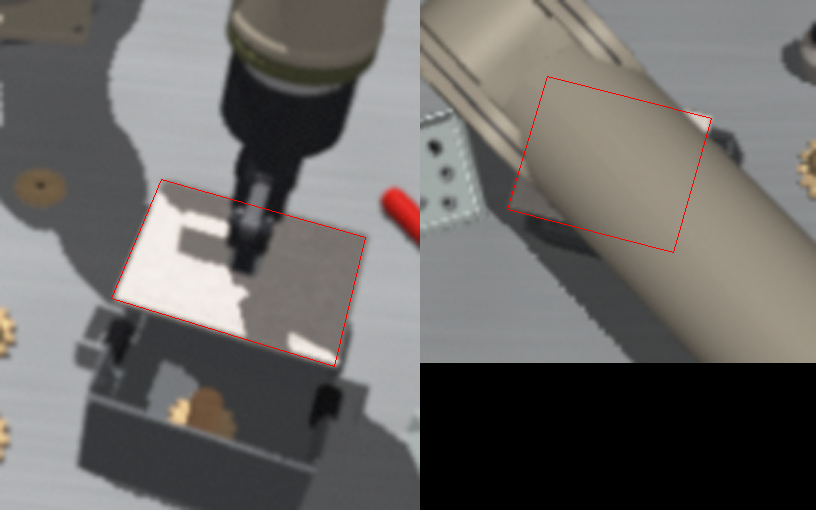

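The lid outline matches the predicted one to about 1 px in the scene view, so it is centred in the grip. The top view is blocked by the arm, and the gear is visible in the box at crop (200,410). I'll lower it into the mouth, watching forces.

Emit:
step_arm:
  moves:
    - [1,1,0.5,-25,-0.004,-0.002,0]
    - [1,1,0.5,-50,-0.004,-0.002,0]
    - [1,1,0.5,-75,-0.004,-0.002,0]
    - [1,1,0.5,-88,-0.004,-0.002,0]
    - [1,1,0.5,-92,-0.004,-0.002,0]
    - [1,1,0.5,-96,-0.004,-0.002,0]
    - [1,1,0.5,-96,-0.004,-0.002,0]

```text
clock: 13.6
position: [0.5992, 0.2376, 0.1069]
ee_rot: [0.791, 0.612, 0.002, 0.001]
ft_force: [0.3, -0.4, -1.2]
grip_width: 0.145
grasp_force: 79.8
```

Emit:
step_arm:
  moves:
    - [1,0,0,-3,0,0,0]
    - [1,0,0,-6,0,0,0]
    - [1,0,0,-6,0,0,0]

```text
clock: 13.9
position: [0.5988, 0.2375, 0.1002]
ee_rot: [0.791, 0.612, 0.001, 0.001]
ft_force: [0.3, 0.2, -1.4]
grip_width: 0.145
grasp_force: 79.8
```

```bash
python3 - <<'E'
from h import *
goto([.598,.239,.096],down(np.radians(-14.5)));print(manip.get_obs()['torque'])
E
```

```text
now [0.5988 0.2375 0.1002] [ 0.25  0.69 -1.    1.52  0.6   1.26 -1.08] [ 0.3  0.2 -1.4] 0.14520416995540697
shift mm [-0.8  1.5 -4.2] turn [-0.     0.002  0.001]
[-0.00338267 -0.04076452 -0.02926441]
```

Emit:
step_arm:
  moves:
    - [1,-0.5,0.5,-2,0,0,0]
    - [1,-0.5,0.5,-4,0,0,0]
    - [1,-0.5,0.5,-5,0,0,0]
    - [1,-0.5,0.5,-5,0,0,0]

```text
clock: 14.3
position: [0.5985, 0.2386, 0.0956]
ee_rot: [0.791, 0.612, 0.002, 0.001]
ft_force: [1.7, 1.3, 1.1]
grip_width: 0.147
grasp_force: 80.2
```

Emit:
step_arm:
  moves:
    - [1,0,0,-2,0,0,0]
    - [1,0,0,-4,0,0,0]
    - [1,0,0,-4,0,0,0]

```text
clock: 14.6
position: [0.5987, 0.2388, 0.0919]
ee_rot: [0.791, 0.612, 0.002, 0.0]
ft_force: [0.6, 2.6, 4.3]
grip_width: 0.145
grasp_force: 80.8
```

```bash
python3 - <<'E'
from h import *
goto([.598,.239,.076],down(np.radians(-14.5)));print(manip.get_obs()['torque'])
E
```

```text
now [0.5987 0.2388 0.0919] [ 0.24  0.7  -0.99  1.53  0.6   1.25 -1.09] [0.6 2.6 4.3] 0.14467822739418837
shift mm [ -0.7   0.2 -15.9] turn [-0.002  0.004  0.001]
[ 0.56030157 -0.13300821 -0.1668858 ]
```

Emit:
step_arm:
  moves:
    - [1,0,0,-3,0,0,0]
    - [1,0,0,-6,0,0,0]
    - [1,0,0,-9,0,0,0]
    - [1,0,0,-9,0,0,0]

```text
clock: 15.0
position: [0.5984, 0.2379, 0.0815]
ee_rot: [0.791, 0.612, 0.001, 0.001]
ft_force: [2.4, 3.5, -3.2]
grip_width: 0.143
grasp_force: 79.6
```

Emit:
step_arm:
  moves:
    - [1,0,0,-3,0,0,0]
    - [1,0,0,-6,0,0,0]
    - [1,0,0,-6,0,0,0]

```text
clock: 15.3
position: [0.5983, 0.2376, 0.0753]
ee_rot: [0.791, 0.612, 0.001, 0.001]
ft_force: [4.7, 3.8, -9.0]
grip_width: 0.146
grasp_force: 78.8
```

```bash
python3 - <<'E'
from h import *
goto([.598,.239,.075],down(np.radians(-14.5)));print(manip.get_obs()['torque'])
E
```

```text
now [0.5983 0.2376 0.0753] [ 0.24  0.71 -0.98  1.54  0.62  1.22 -1.1 ] [ 4.7  3.8 -9. ] 0.14646727344258867
shift mm [-0.3  1.4 -0.3] turn [-0.     0.002  0.002]
[ 0.80904628 -1.15918651 -0.15564906]
```

Emit:
step_arm:
  moves:
    - [1,0,0,-2,0,0,0]
    - [1,0,0,-4,0,0,0]
    - [1,0,0,-4,0,0,0]
    - [1,0,0,-4,0,0,0]

```text
clock: 15.7
position: [0.5985, 0.238, 0.0742]
ee_rot: [0.791, 0.612, 0.001, 0.001]
ft_force: [-2.4, -2.7, 13.0]
grip_width: 0.145
grasp_force: 82.0
```

Emit:
step_arm:
  moves:
    - [1,0,0,-3,0,0,0]
    - [1,0,0,-3,0,0,0]
    - [1,0,0,2,0,0,0]
    - [0.6,0,0,2,0,0,0]
    - [0.6,0,0,2,0,0,0]
    - [0.6,0,0,2,0,0,0]
    - [0.6,0,0,2,0,0,0]

```text
clock: 16.4
position: [0.5981, 0.238, 0.074]
ee_rot: [0.791, 0.612, 0.001, 0.0]
ft_force: [-0.3, 0.5, 0.3]
grip_width: 0.402
grasp_force: 0.0
```

Emit:
step_arm:
  moves:
    - [0.6,0,0,20,0,0,0]
    - [0.6,0,0,50,0,0,0]
    - [0.6,0,0,90,0,0,0]
    - [0.6,0,0,130,0,0,0]
    - [0.6,-20,-40,160,0,0,0]
    - [0.6,-40,-80,160,0,0,0]
    - [0.6,-60,-120,160,0,0,0]
    - [0.6,-80,-160,160,0,0,0]
    - [0.6,-100,-200,160,0,0,0]
    - [0.6,-120,-240,160,0,0,0]

```text
clock: 17.4
position: [0.4778, -0.0024, 0.2339]
ee_rot: [0.791, 0.612, 0.001, 0.0]
ft_force: [-0.0, -0.1, 2.0]
grip_width: 0.398
grasp_force: 0.0
```

```bash
python3 - <<'E'
from h import *
a=grab('scene','s5'); b=grab('top','t5')
th=np.radians(-14.5);ex=np.array([np.cos(th),np.sin(th),0]);ey=np.array([-ex[1],ex[0],0]);c=np.array([.598,.2385,.071])
C=np.array([c+sx*.061*ex+sy*.075*ey for sx,sy in((1,1),(1,-1),(-1,-1),(-1,1))])
im=[]
for cam,(x0,y0,x1,y1) in((a,(280,190,400,310)),(b,(120,95,230,205))):
    S=390/(x1-x0)
    i=cv2.resize(cam['image'][y0:y1,x0:x1],None,fx=S,fy=S,interpolation=cv2.INTER_CUBIC)
    u=(proj(cam,C)-[x0,y0]+.5)*S; cv2.polylines(i,[u.astype(int)],True,(0,0,255),1);im.append(cv2.resize(i,(390,390)))
cv2.imwrite('pics/m5.png',np.hstack(im))
E
```

```text
(no output)
```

View pics/m5.png

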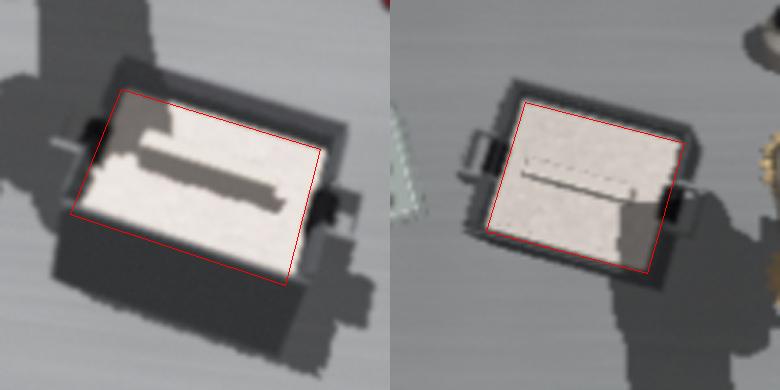

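The lid lies in the mouth with the rib up. Its outline matches the predicted seated pose in both views, with the rollers above its edges (scene crop (95,140) and (322,205)). The ledge stopped the press at the right height, so I'm handing it in.

```bash
python3 -c "
from workcell import manip
print(manip.hand_in())"
```

```text
the job is handed in; nothing more can be done
None
```

I handed the job in at about 17.5 s on the robot's clock: the hub gear is in the box, the lid looks seated and level in the last pictures, and no move went near the bottle or tape; hand-in gave no verdict, and one picture I viewed was 816 px wide, over the 800 limit.

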